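Clear the light table: weights, jars and the missing slide box

ROBOT

A 7-joint arm with a two-finger parallel gripper is mounted at the origin on the work surface. World frame = base frame: x ahead of the robot, y to its left, z up, the work surface at z = 0. Lengths are in m, angles in rad, forces in N, time in s.
With the tool pointing down it reaches from about 0.4 to 0.85 m from the base axis. Payload 4.5 kg.
Tool frame: the origin (TCP) lies between the finger pads; the fingertips stand nose_length ahead of it and the grasp point (between the pads) lies 8 mm behind it (nose_length is the distance from the TCP to the fingertips, in m); z points along the fingers, y is the line along which they close (so a half turn about z gives the same grasp; the last joint's range is limited). The gripper opens to 85 mm and grips with 20 to 120 N. Pads are 22 mm wide; open, the fingers measure 114 mm over their backs; the gripper's body (76 mm by 85 mm) begins 54 mm behind the grasp point. The pads swing forward as they close: fully open they stand 13 mm farther back than shut.
Start: joints at [-1.18, 0.689, -0.195, 1.565, 0.157, 0.902, -0.215], TCP at [0.218, 0.586, 0.242] pointing down, gripper open.
Joint ranges: [-3.01, 3.01], [-0.46, 2.08], [-1.47, 1.51], [0.13, 2.56], [-1, 4.14], [0.04, 2.09], [-2.66, 2.66]. Speed limits (rad/s): [2.57, 2.57, 3.14, 3.14, 3.14, 3.14, 3.14].

INTERFACE

Orientations are given as a rotation vector (axis times angle).
In Python, from workcell import * gives the robot as it stands. Calls block until the motion is done:
- move_to(position, orientation): joint-space move of the TCP to a pose.
- movel(position, rotation=None, v=0.15): straight line of the TCP; rotation=None keeps the orientation; v is the mean speed in m/s.
- goto_joints(angles): joint-space move.
- move_gripper(opening): finger opening in m; the grip force is fixed at half the most; returns when the fingers have stopped.
- sleep(seconds).
- ik(position, orientation): joint angles nearest the present ones, or None.
- camera(name): name is "scene" or "top"; returns a dict with "img" (384x512x3 uint8, red, green, blue), "fx", "fy", "cx", "cy" (pixels), "k1" (the pictures are not rectified: a ray, as slopes to the right and down, at radius r is drawn at 1 + k1 r^2 times it, then the intrinsics apply), "view" (4x4, takes a point from world to camera coordinates). Camera axes: x right, y down, z forward; pixel columns grow to the right and rows downward; lengths in m; the calibration is good to about 2 mm. A picture is of the moment at which its call begins. There is no depth.
A pose or a line that the arm cannot do raises PlanningError and nothing moves.
- sign_off(): hands the job in; it is judged then, once.
Readings, each from a call of its own:
- get_t(): time.
- get_joints(): joint angles.
- get_joint_vel(): joint speeds.
- get_joint_efforts(): joint torques, N m.
- get_tcp_pos(): TCP position.
- get_tcp_rot(): TCP orientation.
- get_wrist_force(): force on the tool from outside, world axes, zero at the start.
- get_ft_torque(): the same for the moment, N m.
- get_opening(): finger opening in m.
- get_grip_force(): force on a finger pad.
Only numpy, scipy, OpenCV 4.12 (cv2) and the standard library are available. Lean on these libraries where they do the work, as an engineer would, in place of code of your own. Each camera call takes 0.05 s, during which the arm holds its last target. There are 200 camera calls.

TASK

Clear the light table: lay both bar weights flat on the floor of the green-lined wooden tray, stand both amber jars upright in the blue tray (set them down, never let them fall), and stand the red slide box upright on the rack's floor in the gap between the yellow and the grey box, without pushing those two out of place or tipping them.

Things in the scene. Friction and masses are not known exactly. Their poses are not given: they have to be found in the camera images.
- weight_a_mid (a point): Bar-shaped paper weight, bright steel with a green felt foot and a bright green top: 80 mm long (x), 34 mm wide (y), 46 mm high (z), 0.4 kg; grasp it across the 34 mm width. Lies on the panel at the start. The point is at its centre, 23 mm above its underside.
- weight_b_mid (a point): Bar-shaped paper weight, bright steel with a green felt foot and a black top: 80 mm long (x), 34 mm wide (y), 46 mm high (z), 0.4 kg; grasp it across the 34 mm width. Lies on the panel at the start. The point is at its centre, 23 mm above its underside.
- jar_a_mid (a point): Closed upright glass jar, amber, orange cap, white band round it: diameter 42 mm, height 64 mm, 0.11 kg. Fragile: set it down, do not let it fall. Stands on the panel at the start. The point is at its centre, 32 mm above its underside; z is up.
- jar_b_mid (a point): Closed upright glass jar, amber, black cap, white band round it: diameter 42 mm, height 64 mm, 0.11 kg. Fragile: set it down, do not let it fall. Stands on the panel at the start. The point is at its centre, 32 mm above its underside; z is up.
- red_box_mid (a point): Plastic slide box, red, black seam and small blank white label on top: 54 mm (x) by 32 mm (y), 62 mm high (z), 0.08 kg. The point is at its centre, 31 mm above its underside. Stands loose on the panel at the start; for the rack it is best taken by its 54 mm faces, since its neighbours leave no room for fingers beside the others.
- yellow_box_mid (a point): Plastic slide box, yellow, black seam and small blank white label on top: 54 mm (x) by 32 mm (y), 62 mm high (z), 0.08 kg. The point is at its centre, 31 mm above its underside. Stands loose in the rack on the +y side of the gap, 39 mm from the rack's centre; must stay where it is.
- grey_box_mid (a point): Plastic slide box, grey, black seam and small blank white label on top: 54 mm (x) by 32 mm (y), 62 mm high (z), 0.08 kg. The point is at its centre, 31 mm above its underside. Stands loose in the rack on the -y side of the gap, 39 mm from the rack's centre; must stay where it is.
- weight_tray: Low dark wooden tray lined with green, fixed to the panel: 120 mm (x) by 200 mm (y) outside, 110 by 190 mm inside, rim 16 mm above the panel, walls 5 mm, inner floor 5 mm above the panel. Empty at the start. Origin: centre of its underside; z is up. Room for the two weights side by side, each with its length along the tray's x, about 48 mm either side of the centre along y.
- jar_tray: Low blue plastic tray, fixed to the panel: 120 mm (x) by 200 mm (y) outside, 110 by 190 mm inside, rim 16 mm above the panel, walls 5 mm, inner floor 5 mm above the panel. Empty at the start. Origin: centre of its underside; z is up. Room for the two jars, about 48 mm either side of the centre along y.
- rack: Pale wooden rack, fixed, 90 (x) by 196 (y) mm. Floor 8 mm above the panel; lips along both long sides 6 mm above the floor, 70 mm apart; end walls 40 mm high. Slide boxes in a row along y, tops at 70 mm: white (fixed), yellow, gap, grey, white (fixed). The gap, 46 mm wide, is at the centre; the red box goes there with its 32 mm along y, either way round. Origin: centre of underside; z up.

How it is judged:
At the end, for the whole second after the job is handed in: Weights flat on the green-lined tray floor, jars upright on the blue tray floor (0.1 rad, 4 mm in height, centres inside); red box upright on the rack floor within 12 mm of its centre in x and y; yellow and grey boxes upright, moved under 12 mm; all at rest (x of weight_a_mid in the frame of weight_tray between -0.055 and 0.055 m and y of weight_a_mid in the frame of weight_tray between -0.095 and 0.095 m and z of weight_a_mid in the frame of weight_tray between 0.024 and 0.032 m and angle between each of weight_a_mid, weight_b_mid, jar_a_mid, jar_b_mid, red_box_mid, yellow_box_mid, grey_box_mid's own z axis and vertical below 0.1 rad and x of weight_b_mid in the frame of weight_tray between -0.055 and 0.055 m and y of weight_b_mid in the frame of weight_tray between -0.095 and 0.095 m and z of weight_b_mid in the frame of weight_tray between 0.024 and 0.032 m and x of jar_a_mid in the frame of jar_tray between -0.055 and 0.055 m and y of jar_a_mid in the frame of jar_tray between -0.095 and 0.095 m and z of jar_a_mid in the frame of jar_tray between 0.033 and 0.041 m and x of jar_b_mid in the frame of jar_tray between -0.055 and 0.055 m and y of jar_b_mid in the frame of jar_tray between -0.095 and 0.095 m and z of jar_b_mid in the frame of jar_tray between 0.033 and 0.041 m and x of red_box_mid in the frame of rack between -0.012 and 0.012 m and y of red_box_mid in the frame of rack between -0.012 and 0.012 m and z of red_box_mid in the frame of rack between 0.035 and 0.043 m and distance of each of yellow_box_mid, grey_box_mid from where it was at the start of the episode below 0.012 m and linear speed of each of weight_a, weight_b, jar_a, jar_b, red_box, yellow_box, grey_box below 0.02 m/s); the robot touches nothing.
It fails at once if the yellow slide box already in the rack is pushed more than 15 mm or tipped (distance of yellow_box_mid from where it was at the start of the episode above 0.015 m or angle between yellow_box_mid's own z axis and vertical above 0.35 rad).
It fails at once if the grey slide box already in the rack is pushed more than 15 mm or tipped (distance of grey_box_mid from where it was at the start of the episode above 0.015 m or angle between grey_box_mid's own z axis and vertical above 0.35 rad).
It fails at once if glass jar_a is let fall (out of the fingers and moving at over 0.7 m/s, a drop of some 25 mm) (linear speed of jar_a above 0.7 m/s and contact force between the fingers and jar_a below 0.05 N).
It fails at once if glass jar_b is let fall (out of the fingers and moving at over 0.7 m/s, a drop of some 25 mm) (linear speed of jar_b above 0.7 m/s and contact force between the fingers and jar_b below 0.05 N).
It also fails if it takes over 125 s, if anything falls off the work surface, if the arm or the gripper's body presses on something with over 40 N, if the wrist force passes 120 N, or if a joint passes its speed limit or range.

## Working session

There is one attempt and no reset: what is moved stays moved. The work goes in short steps, each a Python script; the robot and the scene stay as the last script left them, time stands still between calls to the robot, and variables do not carry over. Pictures are saved under pics/ and viewed, at most 14 in all, crops included, and the job is handed in when it is done.

```bash
mkdir -p pics; ls; python3 - <<'E'
from workcell import *
import cv2,numpy as np
for n in ("scene","top"):
    c=camera(n); cv2.imwrite(f"pics/{n}0.png",cv2.resize(c["img"][:,:,::-1],(800,600),interpolation=cv2.INTER_CUBIC))
    np.save(f"pics/{n}0.npy",c,allow_pickle=True)
    print(n,c["fx"],c["fy"],c["cx"],c["cy"],c["k1"]);print(np.round(c["view"],4).tolist()); print(np.round(np.linalg.inv(c["view"])[:3,3],3))
print(get_t(),get_tcp_rot(),get_opening())
try: print(nose_length)
except Exception as e: print(e)
E
```

```text
pics
scene 358.4325192962081 358.4325192962081 252.5677563996319 193.99807142965992 0.026652561019792534
[[-0.6557, 0.755, -0.0006, 0.3253], [0.5514, 0.4783, -0.6835, -0.2423], [-0.5157, -0.4485, -0.73, 1.3449], [0.0, 0.0, 0.0, 1.0]]
[1.04  0.473 0.816]
top 415.64871473553325 415.64871473553325 254.3285661012962 185.4357723258938 -0.09166125196653026
[[-0.0044, -0.9999, 0.0142, -0.0091], [-0.9983, 0.0036, -0.0589, 0.4908], [0.0588, -0.0145, -0.9982, 1.1111], [0.0, 0.0, 0.0, 1.0]]
[0.425 0.005 1.138]
0.1 [-5.57397581e-01 -3.09155362e+00  2.56672234e-03] 0.08539515532186251
0.011
```

View pics/scene0.png

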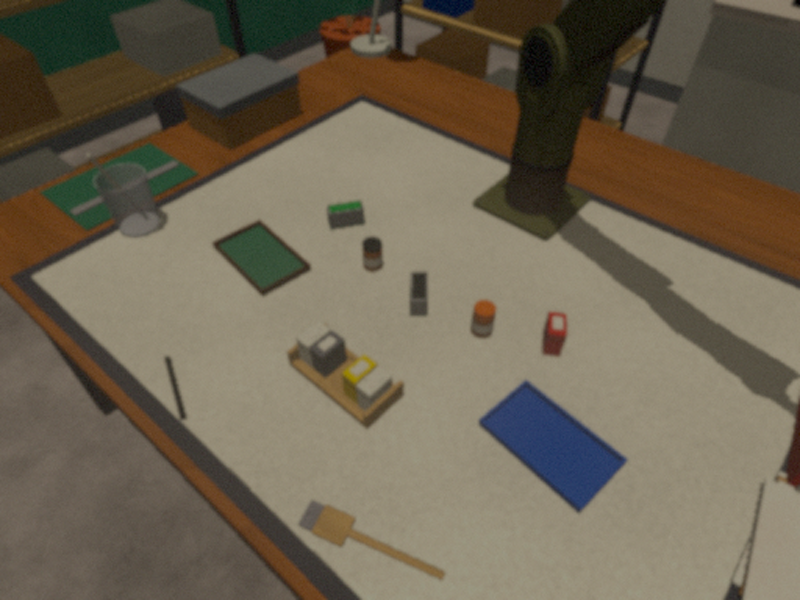

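View pics/top0.png

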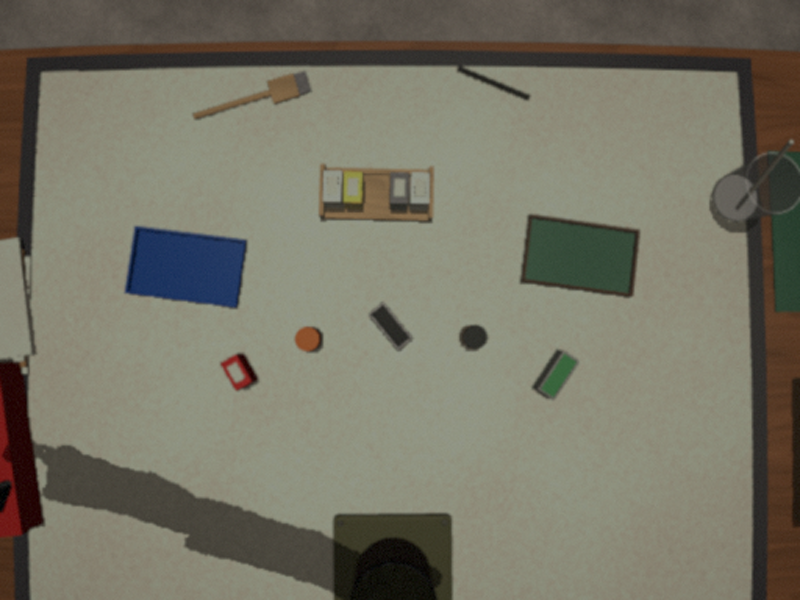

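The scene view shows everything: green tray (262,257), green-top weight (345,214), black-cap jar (372,254), black weight (418,293), orange jar (483,318), red box (555,333), rack (345,378) and blue tray (552,445). The top view shows them at green tray (580,256), rack (376,193) and blue tray (186,267). I'll take enlarged crops to read points.

```bash
python3 - <<'E'
import cv2,numpy as np
def crop(n,x,y,w,h,s,o):
    im=np.load(f"pics/{n}0.npy",allow_pickle=True).item()["img"][y:y+h,x:x+w,::-1]
    im=np.clip(im.astype(float)*1.6,0,255).astype(np.uint8)
    im=cv2.resize(im,(w*s,h*s),interpolation=cv2.INTER_CUBIC)
    for i in range(0,w,10): cv2.line(im,(i*s,0),(i*s,4 if (x+i)%50 else 12),(0,0,255),1)
    cv2.imwrite("pics/"+o,im)
crop("top",75,100,160,120,5,"tl.png")    # left
crop("top",225,100,190,160,4,"tr.png")
crop("scene",130,120,190,150,4,"sl.png")
crop("scene",250,160,160,120,5,"sr0.png")
crop("scene",250,180,155,150,4,"sr.png")
crop("top",135,190,120,75,6,"tred.png")
E
```

```text
(no output)
```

View pics/tr.png

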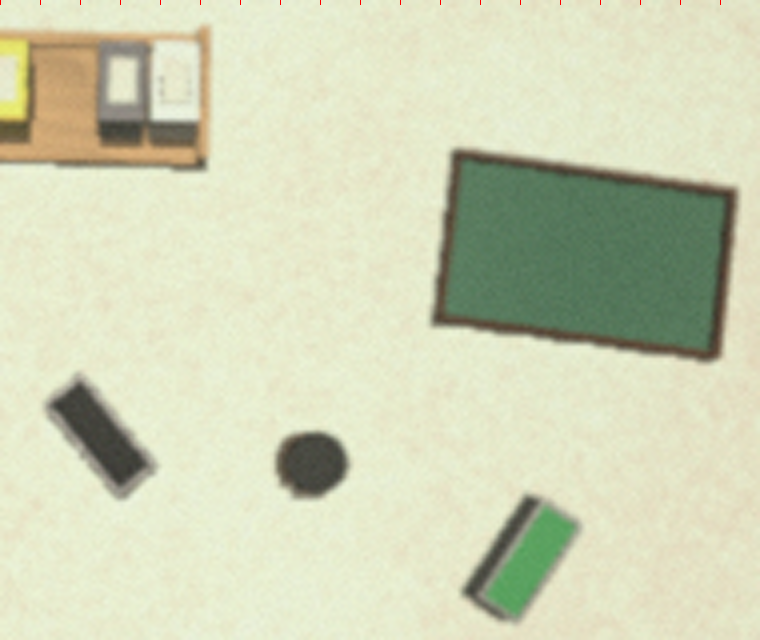

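View pics/sl.png

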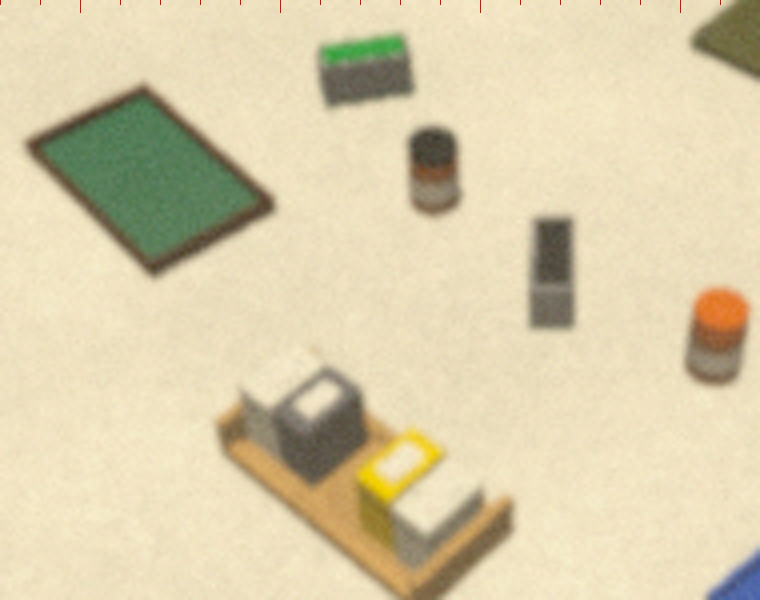

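View pics/sr.png

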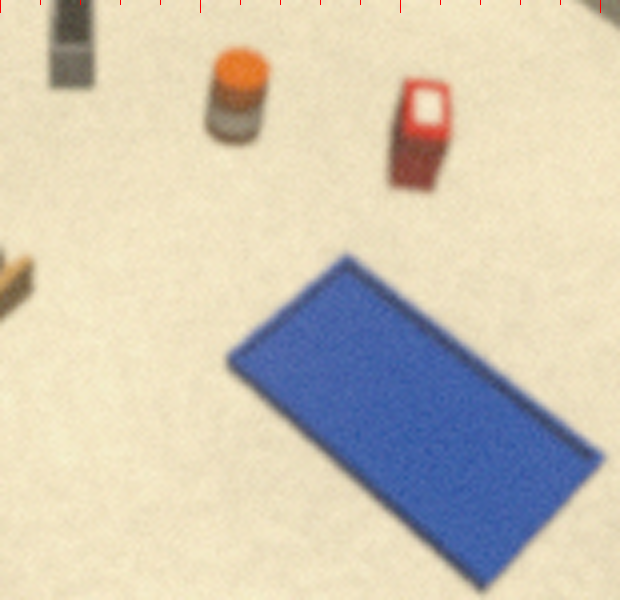

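View pics/tl.png

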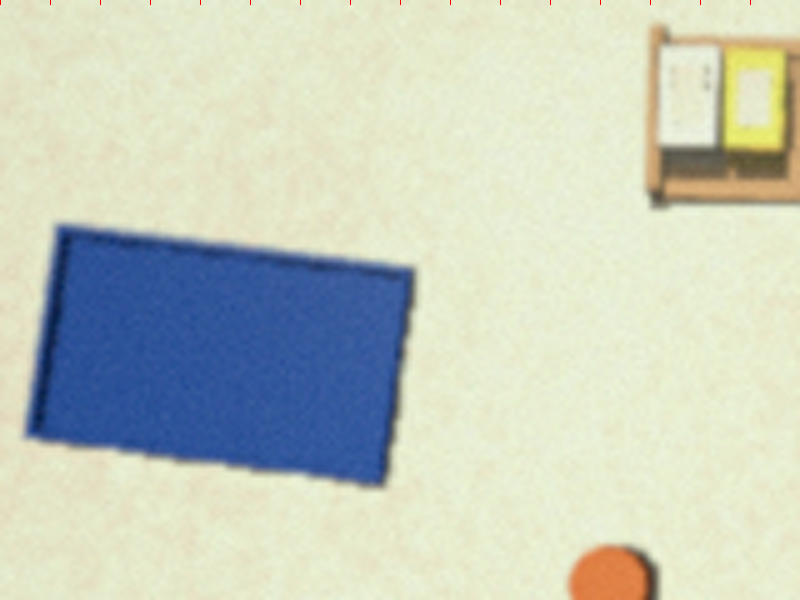

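View pics/tred.png

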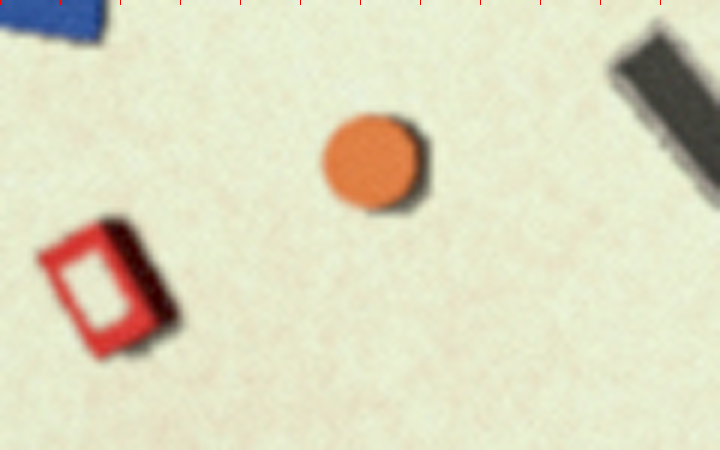

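Crops read: corners of the tray rims, the top faces of weights, boxes, and cap centres are all clear in both views (e.g. red top centre at tred (99,290) / sr (425,110); orange cap tred (371,162) / sr (242,71)). I'll triangulate these.

```bash
cat > geo.py <<'E'
import numpy as np, cv2
C={n:np.load(f"pics/{n}0.npy",allow_pickle=True).item() for n in("top","scene")}
OFF=dict(tr=("top",225,100,4),tl=("top",75,100,5),tred=("top",135,190,6),sl=("scene",130,120,4),sr=("scene",250,180,4))
def px(cr,u,v):
    n,x,y,s=OFF[cr]; return n,np.array([x+(u+.5)/s-.5,y+(v+.5)/s-.5])
def slope(n,p):
    c=C[n];K=np.array([[c["fx"],0,c["cx"]],[0,c["fy"],c["cy"]],[0,0,1.]])
    return cv2.undistortPoints(p.reshape(1,1,2),K,np.array([c["k1"],0,0,0,0.])).ravel()
def tri(a,b):
    A=[];
    for cr,u,v in (a,b):
        n,p=px(cr,u,v); s=slope(n,p); P=C[n]["view"][:3]
        A+= [P[0]-s[0]*P[2],P[1]-s[1]*P[2]]
    A=np.array(A);X=np.linalg.lstsq(A[:,:3],-A[:,3],rcond=None)[0]; return X
def atz(cr,u,v,z):
    n,p=px(cr,u,v); s=slope(n,p);V=np.array(C[n]["view"]);R=V[:3,:3];o=-R.T@V[:3,3];d=R.T@np.r_[s,1]
    return (o+d*(z-o[2])/d[2])[:2]
E
python3 - <<'E'
from geo import *
np.set_printoptions(precision=4,suppress=True)
T=dict(wa=(("tr",530,559),("sl",364,51),.046),wb=(("tr",101,436),("sl",553,252),.046),jb=(("tr",316,462),("sl",433,144),.064),
ja=(("tred",371,162),("sr",242,71),.064),red=(("tred",99,290),("sr",425,110),.062),yel=(("tl",755,99),("sl",401,464),.07),grey=(("tr",123,82),("sl",319,397),.07),
g1=(("tr",455,149),("sl",153,276),.016),g2=(("tr",434,323),("sl",275,205),.016),g3=(("tr",718,360),("sl",145,84),.016),g4=(("tr",737,188),("sl",26,145),.016),
b1=(("tl",58,225),("sr",482,592),.016),b2=(("tl",413,268),("sr",228,358),.016),b3=(("tl",384,487),("sr",346,255),.016),b4=(("tl",25,437),("sr",605,457),.016))
for k,(a,b,z) in T.items(): print(k,tri(a,b),"top@z",atz(*a,z),"scene@z",atz(*b,z))
def quad(n,cr,q,z):
    P=np.array([atz(cr,*c,z) for c in q]);e=np.diff(np.vstack([P,P[:1]]),axis=0)
    print(n,P.mean(0),"edge len",np.linalg.norm(e,axis=1),"dir deg",np.degrees(np.arctan2(e[:,1],e[:,0])))
quad("wa","tr",[(542,498),(581,524),(518,621),(480,594)],.046)
quad("wb","tr",[(80,374),(155,465),(123,498),(47,405)],.046)
quad("wa_s","sl",[(320,48),(404,36),(409,53),(322,66)],.046)
quad("wb_s","sl",[(533,217),(573,217),(575,288),(532,288)],.046)
quad("red","tred",[(38,255),(97,221),(160,325),(102,360)],.062)
quad("red_s","sr",[(405,79),(449,84),(446,140),(401,137)],.062)
quad("yel","tl",[(724,47),(786,47),(785,151),(724,150)],.07)
quad("grey","tr",[(98,41),(149,41),(148,124),(98,122)],.07)
quad("gt","tr",[(455,149),(737,188),(718,360),(434,323)],.016)
quad("bt","tl",[(58,225),(413,268),(384,487),(25,437)],.016)
print("rack",[atz(*c,.03) for c in [("tl",655,207),("tr",204,168),("tl",657,27),("tr",207,27)]])
E
```

```text
wa [ 0.3446 -0.2814  0.0437] top@z [ 0.3452 -0.2814] scene@z [ 0.3462 -0.2785]
wb [0.4277 0.0017 0.0426] top@z [0.428  0.0014] scene@z [0.4301 0.0042]
jb [ 0.4101 -0.1377  0.0604] top@z [ 0.4104 -0.1375] scene@z [ 0.4129 -0.1344]
ja [0.4074 0.1407 0.0585] top@z [0.4079 0.1394] scene@z [0.4115 0.1436]
red [0.3527 0.2583 0.0571] top@z [0.3531 0.257 ] scene@z [0.3571 0.2597]
yel [0.6605 0.0644 0.0661] top@z [0.66   0.0638] scene@z [0.6622 0.0669]
grey [ 0.6577 -0.0134  0.0693] top@z [ 0.6579 -0.0137] scene@z [ 0.6579 -0.0127]
g1 [ 0.6243 -0.2438  0.0037] top@z [ 0.6234 -0.2424] scene@z [ 0.6298 -0.2315]
g2 [ 0.5049 -0.2285  0.0045] top@z [ 0.5037 -0.2257] scene@z [ 0.5128 -0.2191]
g3 [ 0.478  -0.4247  0.0122] top@z [ 0.4776 -0.423 ] scene@z [ 0.4807 -0.4206]
g4 [ 0.5968 -0.4417  0.009 ] top@z [ 0.5969 -0.4401] scene@z [ 0.5999 -0.4322]
b1 [0.607  0.4535 0.0064] top@z [0.6048 0.4508] scene@z [0.6131 0.4528]
b2 [0.5798 0.2555 0.0092] top@z [0.5795 0.2531] scene@z [0.583  0.2582]
b3 [0.4602 0.27   0.0086] top@z [0.4603 0.2677] scene@z [0.4651 0.2723]
b4 [0.4881 0.4682 0.0131] top@z [0.4881
[... 523 characters left out ...]
.0531] dir deg [ -60.2469 -148.3686  120.935    31.8633]
red_s [0.3565 0.2596] edge len [0.0304 0.053  0.0302 0.0551] dir deg [ 121.9392   27.0503  -54.0552 -152.428 ]
yel [0.6602 0.0639] edge len [0.0324 0.055  0.0317 0.0545] dir deg [-90.1899 179.4795  88.8548   0.1713]
grey [ 0.6579 -0.0139] edge len [0.0333 0.0549 0.0325 0.0536] dir deg [-90.0486 178.9775  87.5879  -0.19  ]
gt [ 0.5504 -0.3328] edge len [0.1995 0.1205 0.1991 0.1208] dir deg [-97.6175 171.8703  82.4809  -7.9442]
bt [0.5332 0.3596] edge len [0.1993 0.1201 0.2009 0.1178] dir deg [-97.2785 173.0369  82.052   -7.7088]
rack [array([0.61  , 0.1197]), array([ 0.6078, -0.0687]), array([0.7087, 0.1192]), array([ 0.7045, -0.0716])]
```

Sizes, heights (panel ≈ 0) and spacing (yellow to grey 78 mm) agree with the text. I'll start with the weights.

```bash
cat > arm.py <<'E'
from workcell import *
import numpy as np
from scipy.spatial.transform import Rotation as R
UP=0.17
def rot(close_deg):
    """tool down, fingers closing along world direction close_deg; picks the half turn nearest mid range"""
    t=np.radians(close_deg+90); c,s=np.cos(t),np.sin(t)
    return R.from_matrix([[c,s,0],[s,-c,0],[0,0,-1]]).as_rotvec()
def best(xyz,deg):
    q0=np.array(get_joints()); o=[]
    for d in (deg,deg+180):
        q=ik(list(xyz),list(rot(d)))
        if q is not None and abs(q[6])<2.4: o.append((np.abs(np.array(q)-q0).sum(),d))
    return rot(min(o)[1])
def pick(xy,deg,z,opening):
    r=best([*xy,UP],deg); move_to([*xy,UP],list(r)); move_gripper(opening)
    movel([*xy,z+.03],v=.2); movel([*xy,z],v=.06); print("down F",np.round(get_wrist_force(),1))
    move_gripper(0.0); print("gripped opening",round(get_opening(),4),"force",get_grip_force())
    movel([*xy,UP],v=.15); print("lifted",round(get_opening(),4),np.round(get_wrist_force(),1),"t",get_t())
def carry(xy,deg):
    r=best([*xy,UP],deg); move_to([*xy,UP],list(r))
def lower(xy,z,opening):
    movel([*xy,z+.03],v=.15); movel([*xy,z],v=.04); print("placed F",np.round(get_wrist_force(),1))
    move_gripper(opening); movel([*xy,UP],v=.2); print("t",get_t())
def tray(c,x,y,yaw=-7.8):
    a=np.radians(yaw); return np.array(c)+np.array([[np.cos(a),-np.sin(a)],[np.sin(a),np.cos(a)]])@[x,y]
G=(.551,-.334);B=(.534,.3605);RACK=(.6593,.0252)
E
python3 - <<'E'
from arm import *
pick((.4285,.002),39.7+90,.024,.06)
p=tray(G,0,.048); carry(p,-7.8+90); lower(p,.031,.05)
pick((.3452,-.2808),-35+90,.024,.06)
p=tray(G,0,-.048); carry(p,-7.8+90); lower(p,.031,.05)
E
```

```text
Traceback (most recent call last):
  File "arm.py", line 17, in pick
    movel([*xy,z+.03],v=.2); movel([*xy,z],v=.06); print("down F",np.round(get_wrist_force(),1))
    ~~~~~^^^^^^^^^^^^^^^^^^
workcell.PlanningError: the arm cannot follow that straight line within its joint ranges
```

```bash
python3 - <<'E'
from arm import *
np.set_printoptions(precision=2,suppress=True)
print(np.array(get_joints()),get_t())
for n,xy,d in (("wb",(.4285,.002),129.7),("wa",(.3452,-.2808),55),("ja",(.408,.1405),0),("ja",(.408,.1405),60),("jb",(.411,-.137),0),("red",(.354,.2578),31),("G",tray(G,0,.048),82.2),("B",tray(B,0,-.048),-7.8),("R",RACK,-1.8)):
  for h in (0,180):
    for z in (.17,.12,.05,.024):
        q=ik([*xy,z],list(rot(d+h))); print(n,h,z,None if q is None else np.array(q))
E
```

```text
[-0.22  0.59  0.17  2.22 -0.28  0.35 -0.69] 2.7083
wb 0 0.17 [-0.22  0.59  0.17  2.22 -0.28  0.35 -0.69]
wb 0 0.12 [ 0.57  1.01 -1.26  2.22  1.25  1.01  0.8 ]
wb 0 0.05 [ 0.01  0.85 -0.19  2.28  1.44  0.15  0.71]
wb 0 0.024 [ 0.56  1.27 -1.26  2.25  1.52  1.14  0.63]
wb 180 0.17 [-0.22  0.59  0.17  2.22 -0.28  0.35 -0.69]
wb 180 0.12 [-0.17  0.7   0.1   2.26 -0.32  0.2  -0.66]
wb 180 0.05 [ 0.01  0.85 -0.19  2.28  1.44  0.15 -2.43]
wb 180 0.024 [ 0.56  1.27 -1.26  2.25  1.52  1.14 -2.52]
wa 0 0.17 [ 0.88  0.63 -0.48  2.16  0.61  0.49  0.9 ]
wa 0 0.12 [ 0.79  0.71 -0.34  2.2   0.71  0.34  0.81]
wa 0 0.05 [ 0.63  0.85 -0.08  2.23  0.79  0.08  0.75]
wa 0 0.024 [ 1.07  1.05 -0.83  2.21  1.49  0.7   0.06]
wa 180 0.17 [ 0.32  0.64  0.42  2.18 -0.62  0.43 -0.95]
wa 180 0.12 [ 0.41  0.72  0.27  2.22 -0.69  0.28 -0.89]
wa 180 0.05 [ 0.54  0.86  0.06  2.24 -0.77  0.07 -0.83]
wa 180 0.024 None
ja 0 0.17 [-0.45  0.59  0.01  2.21 -0.02  0.35 -0.42]
ja 0 0.12 [-0.45  0.69  0.01  2.25 -0.04  0.2  -0.4 ]
ja 0 0.05 [-0.32  0.85 -0.19  2.27  1.38  0.15 -1.82]
ja 0 0.024 [ 0.23  1.27 -1.26  2.24  1.52 
[... 2173 characters left out ...]
4 [-0.65  0.98  0.07  1.73 -0.14  0.43 -0.62]
B 180 0.17 [-0.02  1.06 -1.26  1.64  1.06  1.26  1.5 ]
B 180 0.12 [-0.03  1.15 -1.26  1.68  1.16  1.24  1.44]
B 180 0.05 [-0.03  1.28 -1.26  1.7   1.3   1.24  1.37]
B 180 0.024 [-0.03  1.33 -1.26  1.7   1.35  1.24  1.35]
R 0 0.17 [-0.09  0.82 -0.03  1.52  0.03  0.8  -0.17]
R 0 0.12 [-0.08  0.88 -0.05  1.55  0.06  0.71 -0.19]
R 0 0.05 [-0.09  0.98 -0.04  1.58  0.06  0.59 -0.19]
R 0 0.024 [-0.09  1.02 -0.03  1.58  0.05  0.55 -0.19]
R 180 0.17 [-0.54  1.02  0.95  1.55 -0.92  1.06 -2.52]
R 180 0.12 [-0.52  1.08  0.9   1.58 -0.97  0.98 -2.48]
R 180 0.05 [-0.43  1.09  0.65  1.6  -0.89  0.77 -2.54]
R 180 0.024 [-0.43  1.14  0.65  1.6  -0.94  0.75 -2.5 ]
```

```bash
python3 - <<'E'
from arm import *
np.set_printoptions(precision=3,suppress=True)
movel([.4285,.002,.22],v=.2)
q0=np.array(get_joints());q1=np.array([.57,1.01,-1.26,2.22,1.25,1.01,.8])
for f in (.2,.4,.6,.8,1):
    goto_joints(list(q0+f*(q1-q0))); p=np.array(get_tcp_pos()); print(f,p,get_t())
    if p[2]<.09: break
for n,xy,d in (("wb",(.4285,.002),129.7),("wa",(.3452,-.2808),55),("ja",(.408,.1405),60),("ja",(.408,.1405),0),("jb",(.411,-.137),0),("red",(.354,.2578),31)):
  for h in (0,180):
    for z in (.17,.12,.024):
        q=ik([*xy,z],list(rot(d+h))); print(n,h,z,None if q is None else np.array(q))
E
```

```text
0.2 [0.367 0.005 0.175] 3.5083
0.4 [ 0.331 -0.004  0.149] 3.9
0.6 [ 0.328 -0.013  0.129] 4.2917
0.8 [ 0.361 -0.01   0.113] 4.6833
1 [0.427 0.005 0.12 ] 5.075
wb 0 0.17 [ 0.615  0.922 -1.325  2.182  1.109  1.041  0.907]
wb 0 0.12 [ 0.573  1.009 -1.257  2.222  1.252  1.012  0.798]
wb 0 0.024 [ 0.503  1.178 -1.106  2.255  1.528  0.973  0.619]
wb 180 0.17 [-0.258  0.599  0.228  2.223 -0.375  0.355 -0.592]
wb 180 0.12 [-0.124  0.692  0.018  2.256 -0.06   0.194 -0.929]
wb 180 0.024 [-0.124  0.916  0.021  2.286  3.411  0.063  1.884]
wa 0 0.17 [ 1.247  0.848 -1.165  2.138  1.046  0.921  0.404]
wa 0 0.12 [ 1.192  0.919 -1.07   2.178  1.188  0.85   0.292]
wa 0 0.024 [ 1.125  1.098 -0.947  2.21   1.495  0.811  0.06 ]
wa 180 0.17 [ 0.308  0.644  0.438  2.183 -0.64   0.44  -0.922]
wa 180 0.12 [ 0.441  0.718  0.224  2.215 -0.592  0.265 -0.995]
wa 180 0.024 None
ja 0 0.17 [ 0.235  0.836 -1.168  2.175  1.055  0.901 -0.553]
ja 0 0.12 [ 0.197  0.934 -1.119  2.215  1.221  0.88  -0.693]
ja 0 0.024 [ 0.154  1.148 -1.051  2.247  1.525  0.915 -0.916]
ja 180 0.17 [ 0.318  1.015 -1.463  2.172  1.145  1.188  
[... 561 characters left out ...]
-0.862]
jb 0 0.12 [ 0.785  0.865 -0.97   2.214  1.177  0.748 -1.027]
jb 0 0.024 [ 0.758  1.093 -0.94   2.245  1.526  0.8   -1.31 ]
jb 180 0.17 [ 0.963  0.985 -1.416  2.168  1.133  1.141  2.08 ]
jb 180 0.12 [ 0.925  1.07  -1.349  2.207  1.264  1.114  1.989]
jb 180 0.024 [ 0.857  1.22  -1.179  2.24   1.517  1.053  1.843]
red 0 0.17 [-0.093  0.806 -1.095  2.159  1.021  0.851 -1.305]
red 0 0.12 [-0.117  0.919 -1.079  2.198  1.201  0.85  -1.464]
red 0 0.024 [-0.13   1.165 -1.081  2.228  1.511  0.948 -1.695]
red 180 0.17 [ 0.021  1.028 -1.472  2.154  1.147  1.208  1.655]
red 180 0.12 [-0.016  1.101 -1.39   2.194  1.268  1.165  1.579]
red 180 0.024 [-0.087  1.231 -1.196  2.226  1.51   1.074  1.45 ]
```

```bash
python3 - <<'E'
s=open('arm.py').read()
s=s.replace("o.append((np.abs(np.array(q)-q0).sum(),d))","o.append((np.abs(np.array(q)-q0).sum()+(10 if q[2]>-.4 else 0),d))")
open('arm.py','w').write(s)
E
cat > m1.py <<'E'
from arm import *
pick((.4285,.002),39.7+90,.024,.06)
p=tray(G,0,.048); carry(p,-7.8+90); lower(p,.031,.05)
pick((.3452,-.2808),-35+90,.024,.06)
p=tray(G,0,-.048); carry(p,-7.8+90); lower(p,.031,.05)
E
python3 m1.py; python3 -c "
from arm import *;print(np.round(get_joints(),2))"
```

```text
down F [-0.4  1.2  0.3]
gripped opening 0.033 force 60.27841866016388
lifted 0.0333 [-0.   0.6 -4.3] t 8.4667
placed F [-0.9  0.2 -2.7]
t 12.5917
down F [-0.4 -0.1  0.6]
gripped opening 0.0327 force 60.5649733543396
lifted 0.0333 [ 0.4 -0.6 -4.4] t 16.575
placed F [-0.5  0.1 -4.2]
t 20.3917
[ 1.04  1.05 -1.12  1.48  0.98  1.24  1.22]
```

```bash
python3 - <<'E'
from arm import *
import cv2
pick((.411,-.137),0,.027,.075)
p=tray(B,0,-.046); carry(p,-7.8); lower(p,.033,.06)
pick((.408,.1405),0,.027,.075)
p=tray(B,0,.046); carry(p,-7.8); lower(p,.033,.06)
c=camera("top");cv2.imwrite("pics/top1.png",cv2.resize(np.clip(c["img"][90:270,70:420,::-1]*1.5,0,255).astype("uint8"),(800,411)))
E
```

```text
down F [-0.2 -0.5  0.1]
gripped opening 0.0408 force 60.37374258041382
lifted 0.0408 [ 0.1 -0.2 -1.7] t 24.7
placed F [-0.1 -0.4 -1. ]
t 29.3333
down F [-0.3  0.   0.8]
gripped opening 0.0405 force 60.24141311645508
lifted 0.0409 [ 0.6  0.6 -1.7] t 33.3583
placed F [ 0.9  0.1 -1.8]
t 37.425
```

View pics/top1.png

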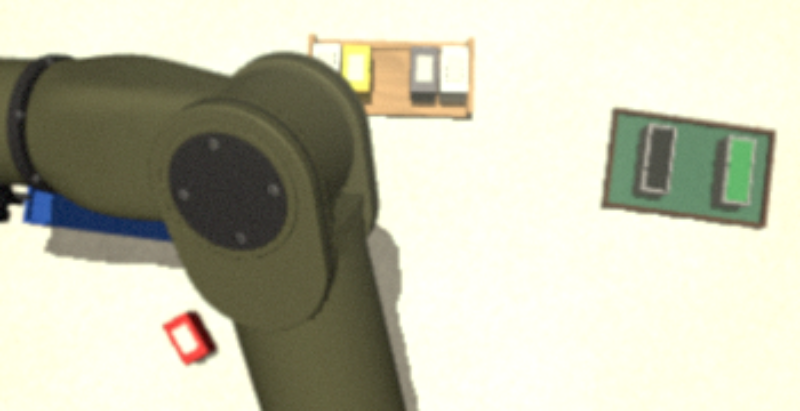

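The top view shows both weights flat in the green tray at (655,160) and (738,170). The red box is untouched at (190,338). The blue tray is hidden by the arm. Next I'll centre the red box with a squeeze, grip it by its ends, and check it above the gap.

```bash
python3 - <<'E'
from arm import *
import cv2
xy=(.354,.2578)
move_to([*xy,UP],list(best([*xy,UP],121))); move_gripper(.06)
movel([*xy,.034],v=.15); move_gripper(0.); print(get_opening()); move_gripper(.06); movel([*xy,.12],v=.2)
pick(xy,31,.034,.08)
carry(RACK,-1.5); movel([*RACK,.125],v=.15); sleep(.3)
print(np.round(get_tcp_pos(),4),np.round(get_joints(),2),get_t())
for n in("scene","top"):
    c=camera(n); np.save(f"pics/{n}2.npy",c,allow_pickle=True)
c=np.load("pics/scene2.npy",allow_pickle=True).item()
cv2.imwrite("pics/s2.png",cv2.resize(np.clip(c["img"][120:330,160:420,::-1]*1.5,0,255).astype("uint8"),(742,600),interpolation=cv2.INTER_CUBIC))
E
```

```text
0.03084598816196914
down F [-0.3  0.3  0.4]
gripped opening 0.0537 force 63.053423166275024
lifted 0.0534 [ 0.1 -0.3 -0.5] t 45.45
[0.6598 0.0253 0.1259] [ 0.2   0.94 -0.61  1.53  0.64  0.88 -0.66] 47.6333
```

View pics/s2.png

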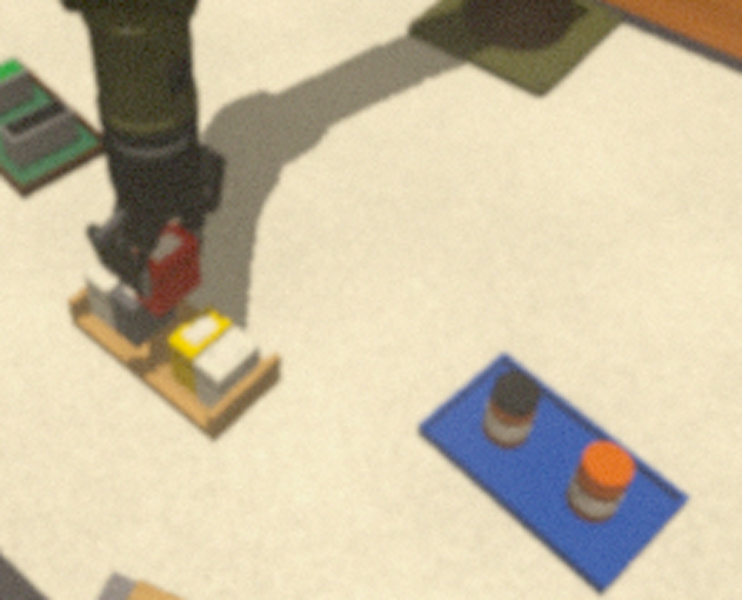

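Both jars stand upright in the blue tray, at (511,408) and (600,480). The red box hangs squarely at (173,268), aligned with the gap, so I'll lower it.

```bash
python3 - <<'E'
from arm import *
import cv2
for z in (.085,.06,.048,.0435):
    movel([*RACK,z],v=.05); f=np.array(get_wrist_force()); print(z,np.round(f,1))
    if np.abs(f).max()>8: break
else:
    move_gripper(.066); movel([*RACK,.19],v=.15)
    q=get_joints(); q=list(q); q[0]+=.7; goto_joints(q)
sleep(.3); print(get_t())
c=camera("scene");a=np.clip(c["img"][190:290,170:260,::-1]*1.5,0,255).astype("uint8")
d=camera("top");b=np.clip(d["img"][90:150,190:290,::-1]*1.5,0,255).astype("uint8")
b=cv2.resize(b,(400,240),interpolation=cv2.INTER_CUBIC);a=cv2.resize(a,(360,400),interpolation=cv2.INTER_CUBIC)
o=np.zeros((400,760,3),"uint8");o[:,:360]=a;o[:240,360:]=b;cv2.imwrite("pics/f3.png",o)
E
```

```text
0.085 [ 0.1  0.6 -0.5]
0.06 [ 1.4  0.1 -0.5]
0.048 [-0.6  0.4 -0.6]
0.0435 [-0.1  0.6 -0.2]
53.3417
```

View pics/f3.png

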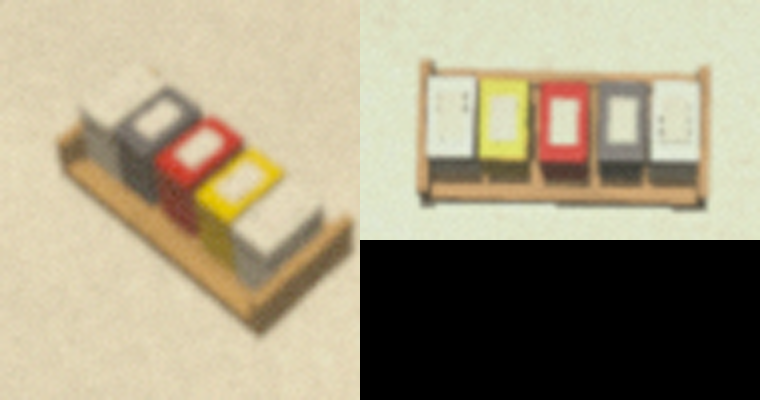

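The red box is upright in the middle of the gap (top view (563,122)). Its top is level with its neighbours at (504,118) and (624,122), which have not moved.

```bash
python3 -c "
from workcell import *
print(sign_off(), get_t())"
```

```text
the job is handed in; nothing more can be done
the job is handed in; nothing more can be done
```

The job is handed in at about 53 s: both weights lie in the green tray, both jars stand in the blue tray, and the red box stands in the rack gap with its neighbours unmoved in the last pictures; no verdict was returned.

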